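Load the charged battery pack past the sprung flap

ROBOT

A 6-joint arm with a two-finger parallel gripper is mounted at the origin on the work surface. World frame = base frame: x ahead of the robot, y to its left, z up, the work surface at z = 0. Lengths are in mm, angles in rad, forces in N, time in s.
With the tool pointing down it reaches from about 250 to 775 mm from the base axis. Payload 4 kg.
Tool frame: the origin (TCP) lies midway between the tips of the shut fingers; the grasp point (between the pads) lies 19 mm behind it; z points along the fingers, y is the line along which they close (so a half turn about z gives the same grasp; the last joint's range is limited). The gripper opens to 94 mm and grips with 3 to 60 N. Pads are 16 mm wide; open, the fingers measure 119 mm over their backs; the gripper's body (75 mm by 177 mm) begins 78 mm behind the grasp point.
Start: joints at [-1.421, 0.087, 1.371, -0, 1.684, -0.103], TCP at [137.56, -532.539, 205.506] pointing down, gripper open.
Joint ranges: [-3.1, 3.1], [-0.76, 2.03], [0.27, 2.55], [-1.08, 4.22], [0.17, 2.65], [-2.57, 2.57]. Speed limits (rad/s): [2.79, 2.79, 3.14, 3.14, 3.14, 3.14].

INTERFACE

Orientations are given as [roll, pitch, yaw] about the fixed x, y, z axes, in that order (R = Rz(yaw) Ry(pitch) Rx(roll)).
In Python, from rig import env, imaging, job gives the robot as it stands.
- The arm moves only by the tool drive_tool, never from a script. Its argument "increments" is a list of rows, each an object with "offset": the shift along the world's x, y, z in mm, a list of three; "rotation": the turn, a rotation vector about the world's x, y, z in degrees, a list of three. In form: [{"offset": [x, y, z], "rotation": [ax, ay, az]}, ...]. A call has 1 to 5 rows; each row is the pose to reach, as a shift and turn from the pose commanded when the call began; what a row does not reach only later rows make up. A row lasts 1/8 s, in which the tool goes at most 62.5 mm and 10.7 degrees, less where a joint would pass 70% of its speed; a pose out of reach is approached as far as the arm can. A call with a gripper value outside its range is refused whole. "gripper" is the opening in per cent of the stroke, from 0 (shut) to 100 (fully open), set as the call begins (left out, the last holds). The fingers move at their own pace and stop on an object; "grip_force" is the grip in N (left out, the last holds). Time passes only in rows, so rows that repeat a pose let the fingers close. It gives the time, the measured TCP pose, the force, the opening and the grip force at its end, in the units of the state.
- env.sense(): the state, without advancing time (a new reading comes with each control period).
- imaging.get_image(name): name is "scene" or "top" or "wrist"; returns (picture, depth): 480x640x3 uint8, red, green, blue; 480x640 float32, mm along the optical axis (not along the pixel's ray), 0 where there is no reading.
- imaging.get_calibration(name): a dict with "intrinsics" (3x3 intrinsics, pixels), "R" (3x3) and "t" (3): a world point X has camera coordinates R X + t; the wrist camera has in their place "hand_eye" (4x4, takes a point from camera to tool coordinates, whose origin is the TCP and whose axes are the flange's). Camera axes: x right, y down, z forward; pixel columns grow to the right and rows downward; lengths in mm; the calibration is good to about 2 mm. A picture is of the moment at which its call begins: read the wrist's pose just before it. get_calibration takes no time and is no camera call.
- job.close_job(): hands the job in; it is judged then, once.
The state is a dict: "clock": time; "qpos": joint angles; "qvel": joint speeds; "tau": joint torques, N m; "tcp_pos": TCP position; "tool_rot": TCP orientation; "ft_force": force on the tool from outside, world axes, zero at the start; "ft_torque": the same for the moment, N m; "finger_gap": finger opening in mm; "grip_force": force on a finger pad.
Only numpy, scipy, OpenCV 4.12 (cv2) and the standard library are available. Lean on these libraries where they do the work, as an engineer would, in place of code of your own. Each camera call takes 0.05 s, during which the arm holds its last target. There are 200 camera calls.

TASK

Load the charged battery pack, the one with the green top, into the bay of the grey power unit: push its foot down through the orange spring flap, keep the flap held open with the pack as you slide it in upright, and press it down until the copper contact tray at the bottom of the bay has gone fully down to its stop. Feel for it and press firmly but gently: the pack must never push on the power unit with more than 22 newtons. Leave the pack standing in the bay, let go, and leave the red-topped flat packs and everything else on the desk alone.

Things in the scene. Friction and masses are not known exactly. Their poses are not given: they have to be found in the camera images.
- pack_center (a point): Centre (68 mm above the foot) of the charged battery pack: a black upright box 30 mm (x) by 54 mm (y) by 136 mm tall (z) with a green top (uppermost 18 mm), about 0.28 kg. It stands on the desk in one of three places in a row with the two flat packs. It is the same after a half turn about z.
- flat_a_center (a point): Centre (half-way up) of a flat battery pack, same size as the charged one but with a red top. Leave alone.
- flat_b_center (a point): Centre (half-way up) of the other flat battery pack with a red top. Leave alone.
- dock: Grey power unit, fixed, 170 (x) x 200 (y) x 110 mm tall, origin under its centre. In its top is the bay, a shaft from -24 to +24 mm in x, -30 to +30 mm in y. Black flared lips stand 10 mm above the top on its +x and y sides, a 4 mm hinge cover on its -x side. From about 50 mm below the top down, a ledge narrows it to x -10.5 to +24 mm. Flap and tray count as part of the unit.
- bay (a point): Middle of the pack's place, level with the unit's flat top (110 mm above the desk), 7 mm from the unit's centre towards its +x; axes as the unit's. The pack goes straight down here, its 30 mm side along x, 54 mm side along y, with 2.2 mm play each way in x and 3 mm in y. The flap presses the pack towards +x against the wall.
- flap (a joint): Orange spring flap 44 (x) x 56 x 3 mm, 3 mm below the unit's top, hinged on the bay's -x edge; the free edge swings down into the bay. Rad: 0 shut, 1.5 wide open, about 1.2 leaning on a pack. Spring 0.056 N m when shut, plus 0.07 per rad: a pack pushed straight down at bay opens it with about 4 to 6 N, then the flap leans and rubs on its side.
- tray (a joint): Copper tray, the bottom of the bay. Metres down: 0 up (start), 0.008 at its stop. Stiff slide: 7 to 10 N moves it (with the flap's rubbing), it does not spring back; at the stop the force rises steeply. Its top starts 52 to 76 mm below the unit's top: this varies, is not measured, feel for it. When home, 52 to 76 mm of the pack stand above the unit's top.
- mic: Desk microphone on a grey foot, 110 by 90 mm and 180 mm tall, origin under the foot. Leave alone.
- mug: Green mug, 80 mm across, 90 mm tall, origin under its centre. Leave alone.
- mouse: White computer mouse, 105 by 60 by 30 mm, origin under its centre. Leave alone.
- handheld: Black handheld radio lying flat, 140 by 58 by 34 mm with a stub aerial 110 mm long along its +x, origin under its centre. Leave alone.
- pen: Blue pen, 140 mm long along its x, 9 mm thick, origin under the barrel. Leave alone.

How it is judged:
By the outcome, as a careful person would: the job done as asked, in the order asked, and still so for the second after the job is handed in, with the robot touching nothing.
It also fails if it takes over 70 s, if anything falls off the work surface, if the arm or the gripper's body presses on something with over 40 N, if the wrist force passes 120 N, or if a joint passes its speed limit or range.

## Working session

There is one attempt and no reset: what is moved stays moved. The work goes in short steps, Python scripts to look and compute and a tool call to move; the robot and the scene stay as the last step left them, time stands still between calls to the robot, and variables do not carry over. Pictures are saved under pics/ and viewed, at most 10 in all, crops included, and the job is handed in when it is done.

Besides the shell and the picture viewer there is one more tool, called after "Emit:" as name([rows], argument=value, ...), one row to a line, values as JSON. drive_tool: Moves the arm, as the interface text tells. Its arguments: {"type":"object","properties":{"increments":{"type":"array","items":{"type":"object","properties":{"offset":{"type":"array","items":{"type":"number"}},"rotation":{"type":"array","items":{"type":"number"}}}}},"gripper":{"type":"number"},"grip_force":{"type":"number"}},"required":["increments"]}

```bash
mkdir -p pics; cat > h.py <<'E'
from rig import env, imaging, job
import numpy as np, cv2
def grab(n,tag):
    s=env.sense(); im,d=imaging.get_image(n); np.savez('/tmp/%s.npz'%tag,im=im,d=d,p=s['tcp_pos'],r=s['tool_rot'])
    cv2.imwrite('pics/%s.png'%tag,im[:,:,::-1]); return im,d,s
def pts(d,c):
    K=c['intrinsics'];v,u=np.mgrid[:480,:640]
    P=np.stack([(u-K[0][2])/K[0][0]*d,(v-K[1][2])/K[1][1]*d,d],-1)
    return P
def world(d,n):
    c={k:np.array(v) for k,v in imaging.get_calibration(n).items()}
    return (pts(d,c)-c['t'])@c['R']
E
python3 - <<'E'
from h import *
for n in('top','scene'):
    im,d,s=grab(n,n+'0'); print(n,(d>0).mean())
    W=world(d,n); np.save('/tmp/W%s.npy'%n,W)
    hs=cv2.cvtColor(im,cv2.COLOR_RGB2HSV)
    for nm,lo,hi in(('green',40,85),('red',0,6),('orange',8,20)):
        m=cv2.inRange(hs,(lo,110,60),(hi,255,255)); k,l,st,ce=cv2.connectedComponentsWithStats(m)
        for i in range(1,k):
            if st[i,4]>60:
                p=W[(l==i)&(d>0)]; print(nm,st[i],ce[i].round(),np.median(p,0).round(1) if len(p) else '')
print(s)
E
```

```text
top 0.9961295572916666
green [153 192  17  22 121] [163. 200.] [646.7 421.4   6.4]
green [410 194  17  14 202] [418. 201.] [ 629.6 -189.6   34.8]
green [508 263  28  21 336] [522. 273.] [ 444.5 -375.2  136.1]
red [391 237  28  21 304] [405. 247.] [ 502.7 -132.8  135.7]
red [444 259  30  23 326] [459. 270.] [ 452.6 -245.   135.8]
orange [    0     0   640    80 47898] [314.  37.] [1582.9   59.9 -749.3]
orange [310 232  26  20 514] [323. 242.] [522.4  38.9 107. ]
scene 0.9959700520833333
green [133 231  25  20 262] [145. 241.] [ 449.  -375.2  134.1]
red [186 226  25  17 280] [198. 234.] [ 457.1 -246.7  133.6]
red [233 233  25  20 279] [245. 242.] [ 507.6 -133.3  133.6]
orange [  64    0  150   96 8066] [138.  55.] [-523.5 -418.5   22.2]
orange [ 531   27  109  100 5616] [580.  86.] [-120.8 1316.6  -99.4]
orange [ 39  45  33  45 584] [56. 63.] [-523.7 -723.2   35.4]
orange [624 199  16  35 273] [634. 215.] [ 469.6 1206.8 -175.4]
orange [302 233  25  18 331] [314. 241.] [521.2  39.5 105.5]
orange [ 88 255   5  40  79] [ 90. 275.] [ 512.3 -508.   120.6]
orange [  178   366   462   114 25404] [482. 444.] [ 981.5  653.6 -752.6]
{'clock': 0.05, 'qpos': array([-1.42110046e+00,  8.79101180e-02,  1.37220772e+00, -3.20756801e-05,
        1.68358189e+00, -1.03122306e-01]), 'qvel': array([-0.0003135 , -0.00024414, -0.00217632, -0.00039848, -0.00110334,
        0.00058461]), 'tau': array([ 2.38337627e-03, -3.41538191e+01, -3.03593588e+01,  7.21210800e-02,
        3.04921204e-02, -9.60108264e-05]), 'tcp_pos': array([ 137.46649044, -531.99468471,  204.3523007 ]), 'tool_rot': array([-3.13949349e+00, -1.85191238e-04,  2.52814400e-01]), 'ft_force': array([ 0.12894262, -0.88676958, -0.8234365 ]), 'ft_torque': array([-0.02616301, -0.04972708, -0.02395587]), 'grip_force': 0.0, 'finger_gap': 93.69486205358024}
```

View pics/top0.png

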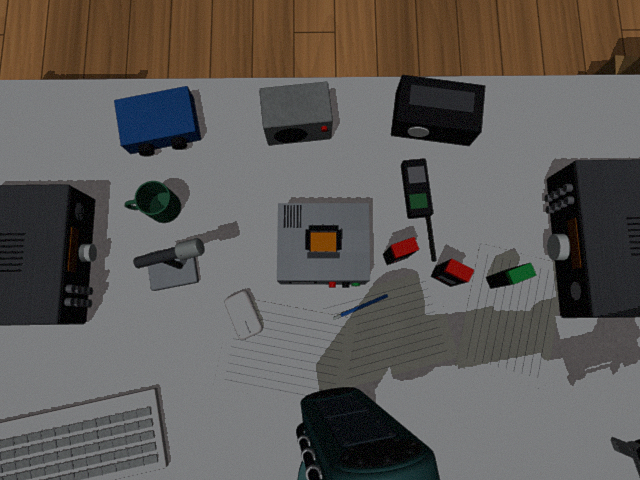

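View pics/scene0.png

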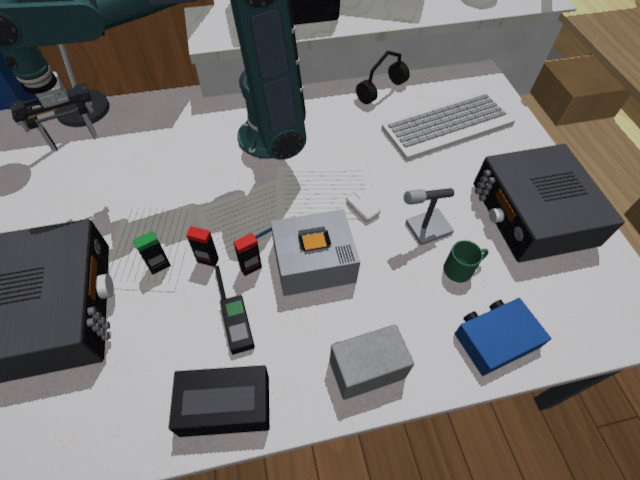

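The top view shows the green-topped pack at about (522,273), the red-topped packs at (405,247) and (459,270), and the dock with its orange flap at (323,242). The scene view agrees. Next I measure orientations and the lip heights.

```bash
python3 - <<'E'
from h import *
z=np.load('/tmp/top0.npz'); im=z['im'];W=np.load('/tmp/Wtop.npy')
def rect(m):
    p=W[m][:,:2].astype(np.float32); (c,s,a)=cv2.minAreaRect(p); return np.round(c,1),np.round(s,1),round(a,1),len(p)
hs=cv2.cvtColor(im,cv2.COLOR_RGB2HSV)
Z=W[...,2]
g=cv2.inRange(hs,(40,110,40),(85,255,255))>0
near=lambda x,y,r:np.hypot(W[...,0]-x,W[...,1]-y)<r
print('pack',rect(g&near(444,-375,60)&(Z>130)))
for x,y in((502,-133),(452,-245)): print('flat',rect(near(x,y,45)&(Z>130)))
m=near(522,39,170)&(abs(Z-110)<4); print('dock',rect(m))
print('orange',rect(cv2.inRange(hs,(8,110,60),(20,255,255)).astype(bool)&near(522,39,60)))
l=near(522,39,70)&(Z>115); print('lips',rect(l)); print(W[l].round(0)[::3].tolist())
print('radio', W[(W[...,1]<-440)&(W[...,1]>-520)&near(444,-440,150)&(Z>30)].min(0), W[(W[...,1]<-440)&near(444,-450,150)][:,2].max())
cr=im[180:310,260:560]; cv2.imwrite('pics/c1.png',cv2.resize(cr[:,:,::-1],(780,338),interpolation=cv2.INTER_CUBIC))
E
```

```text
pack (array([ 445.3, -376.6]), array([28.9, 55.4]), 20.1, 346)
flat (array([ 503.2, -133.8]), array([30.5, 54.3]), 19.1, 362)
flat (array([ 452.9, -246. ]), array([54.5, 30.2]), 61.4, 379)
dock (array([522.3,   9. ]), array([259.8, 170.8]), 89.2, 6458)
orange (array([523.6,  40.7]), array([56.3, 46.4]), 88.9, 513)
lips (array([521.9,  38.8]), array([ 77.7, 131.4]), 89.4, 295)
[[588.0, 42.0, 116.0], [563.0, 51.0, 115.0], [557.0, 64.0, 116.0], [556.0, 58.0, 119.0], [556.0, 51.0, 120.0], [555.0, 45.0, 122.0], [554.0, 67.0, 118.0], [553.0, 60.0, 121.0], [553.0, 54.0, 122.0], [553.0, 47.0, 120.0], [554.0, 41.0, 118.0], [553.0, 34.0, 120.0], [553.0, 28.0, 122.0], [553.0, 21.0, 120.0], [553.0, 15.0, 118.0], [553.0, 8.0, 121.0], [551.0, 64.0, 121.0], [551.0, 58.0, 119.0], [552.0, 51.0, 119.0], [551.0, 45.0, 121.0], [552.0, 36.0, 117.0], [551.0, 30.0, 118.0], [551.0, 23.0, 118.0], [551.0, 17.0, 117.0], [552.0, 10.0, 116.0], [550.0, 62.0, 116.0], [550.0, 56.0, 116.0], [550.0, 49.0, 117.0], [549.0, 43.0, 118.0], [549.0, 34.0, 120.0], [549.0, 21.0, 117.0], [549.0, 15.0, 116.0], [549.0, 8.0, 119.
[... 801 characters left out ...]
, [511.0, 3.0, 119.0], [510.0, 75.0, 120.0], [510.0, 5.0, 116.0], [508.0, 78.0, 118.0], [508.0, 7.0, 117.0], [506.0, 78.0, 119.0], [505.0, 5.0, 117.0], [504.0, 78.0, 118.0], [504.0, 71.0, 115.0], [502.0, 1.0, 122.0], [497.0, 69.0, 118.0], [497.0, 35.0, 117.0], [497.0, 18.0, 115.0], [496.0, 7.0, 118.0], [495.0, 65.0, 117.0], [495.0, 22.0, 116.0], [494.0, 11.0, 117.0], [493.0, 65.0, 116.0], [493.0, 44.0, 117.0], [491.0, 71.0, 115.0], [491.0, 39.0, 115.0], [490.0, 18.0, 116.0], [489.0, 65.0, 116.0], [488.0, 26.0, 116.0], [487.0, 71.0, 117.0], [486.0, 46.0, 115.0], [486.0, 20.0, 116.0], [486.0, 5.0, 117.0], [456.0, 48.0, 116.0]]
radio [ 351.67567975 -519.95373493   30.03006788] 146.5942320969546
```

View pics/c1.png

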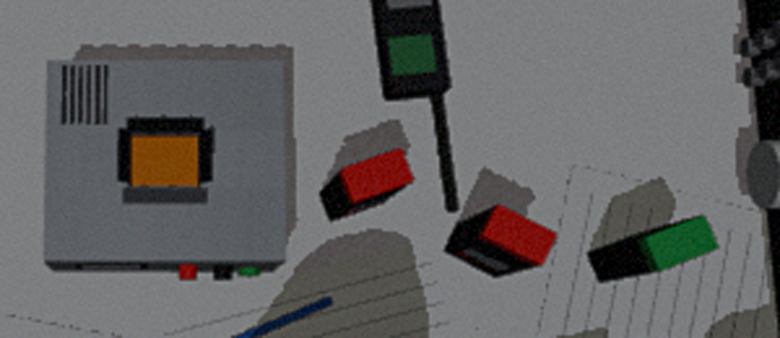

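The crop shows black lips along the top (+x), left and right of the flap, with the grey hinge cover below it at about (165,195). So dock +x is about world +x, turned by about -1°. The pack's short axis is at +20°. I'll move above the pack.

Emit:
drive_tool([
  {"offset": [60, 30, 40], "rotation": [0, 0, 10]},
  {"offset": [115, 60, 75], "rotation": [0, 0, 20]},
  {"offset": [170, 88, 75], "rotation": [0, 0, 30]},
  {"offset": [225, 115, 75], "rotation": [0, 0, 40]},
  {"offset": [280, 142, 75], "rotation": [0, 0, 50]},
])

```text
clock: 0.72
tcp_pos: [402.0, -397.9, 280.3]
tool_rot: [3.141, 0.0, 1.131]
ft_force: [-0.4, -1.3, 1.3]
finger_gap: 94.0
grip_force: 0.0
```

Emit:
drive_tool([
  {"offset": [10, 6, 0], "rotation": [0, 0, 10]},
  {"offset": [20, 10, 0], "rotation": [0, 0, 20]},
  {"offset": [28, 14, 0], "rotation": [0, 0, 30]},
  {"offset": [28, 14, 0], "rotation": [0, 0, 40]},
  {"offset": [28, 14, 0], "rotation": [0, 0, 45.5]},
])

```text
clock: 1.35
tcp_pos: [428.5, -384.7, 279.5]
tool_rot: [-3.141, -0.001, 1.924]
ft_force: [0.5, 0.0, 0.2]
finger_gap: 93.9
grip_force: 0.0
```

Emit:
drive_tool([
  {"offset": [0, 0, 0], "rotation": [0, 0, 0]},
  {"offset": [0, 0, 0], "rotation": [0, 0, 0]},
  {"offset": [0, 0, 0], "rotation": [0, 0, 0]},
])

```text
clock: 1.72
tcp_pos: [428.4, -385.0, 280.2]
tool_rot: [-3.142, -0.0, 1.919]
ft_force: [-0.4, -0.8, -0.2]
finger_gap: 93.9
grip_force: 0.0
```

```bash
cat >> h.py <<'E'
from scipy.spatial.transform import Rotation as Ro
def wworld(d,s):
    c=imaging.get_calibration('wrist');H=np.array(c['hand_eye'])
    P=pts(d,c)@H[:3,:3].T+H[:3,3]
    return P@Ro.from_euler('xyz',s['tool_rot']).as_matrix().T+s['tcp_pos']
E
python3 - <<'E'
from h import *
im,d,s=grab('wrist','w1'); W=wworld(d,s)
hs=cv2.cvtColor(im,cv2.COLOR_RGB2HSV)
g=(cv2.inRange(hs,(40,100,30),(85,255,255))>0)&(W[...,2]>125)&(W[...,2]<145)
p=W[g]; print(s['tcp_pos'],np.degrees(s['tool_rot']),g.sum()); 
if len(p): print(cv2.minAreaRect(p[:,:2].astype(np.float32)),np.median(p,0), s['qpos'][5])
E
```

```text
[ 428.36487586 -384.96242091  280.17409874] [-1.79999652e+02 -1.61723940e-02  1.09937541e+02] 2076
((444.6430358886719, -375.1287841796875), (27.850675582885742, 52.742286682128906), 21.040586471557617) [ 443.5909225  -372.29137584  136.91688174] -1.1785303040427746
```

View pics/w1.png

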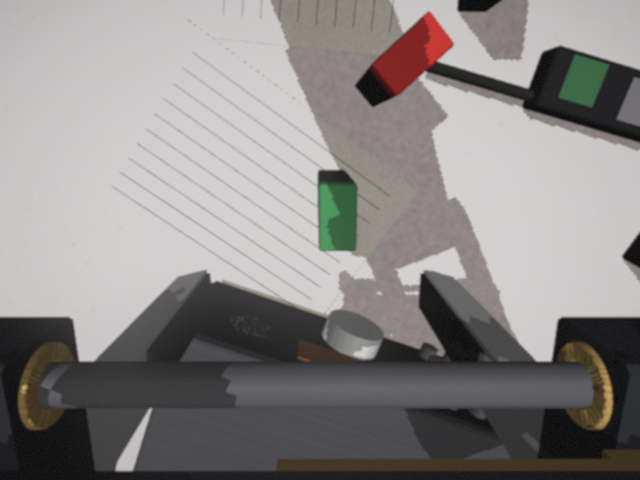

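The wrist view shows the green top at about (338,210), clear between the fingers' planes, with the radio behind it. Pack centre is about (445,-376) and its yaw agrees. I'll descend in steps.

Emit:
drive_tool([
  {"offset": [16.5, 9, 0], "rotation": [0, 0, 0.5]},
  {"offset": [16.5, 9, -30], "rotation": [0, 0, 0.5]},
  {"offset": [16.5, 9, -70], "rotation": [0, 0, 0.5]},
  {"offset": [16.5, 9, -110], "rotation": [0, 0, 0.5]},
  {"offset": [16.5, 9, -110], "rotation": [0, 0, 0.5]},
])

```text
clock: 2.4
tcp_pos: [444.1, -373.6, 166.1]
tool_rot: [-3.139, -0.008, 1.929]
ft_force: [0.4, -0.1, 1.2]
finger_gap: 93.7
grip_force: 0.0
```

Emit:
drive_tool([
  {"offset": [0, 0, -25]},
  {"offset": [0, 0, -50]},
  {"offset": [0, 0, -68]},
  {"offset": [0, 0, -68]},
  {"offset": [0, 0, -68]},
])

```text
$.increments[0]: bad value
```

```bash
python3 - <<'E'
from h import *
im,d,s=grab('wrist','w2'); print(s['tcp_pos'],np.degrees(s['tool_rot']),s['ft_force'])
E
```

```text
[ 444.07013587 -373.56923701  166.09331059] [-179.82719233   -0.46407866  110.534219  ] [ 0.36865897 -0.05346787  1.15929155]
```

View pics/w2.png

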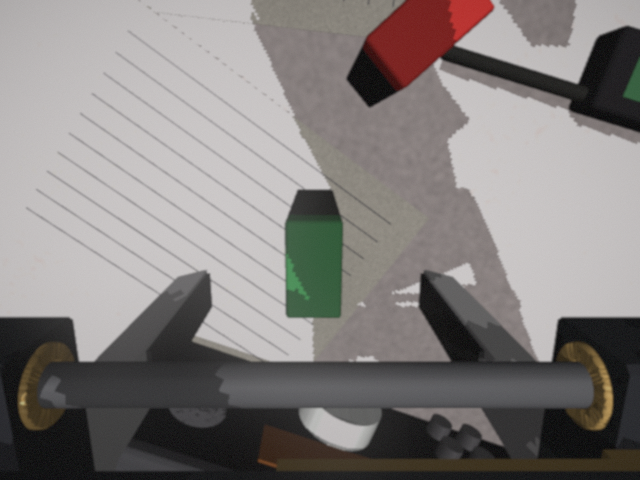

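Centred in the picture: pack column is about 314, finger midline about 316. I'll descend.

Emit:
drive_tool([
  {"offset": [0, 0, -25], "rotation": [0, 0, 0]},
  {"offset": [0, 0, -50], "rotation": [0, 0, 0]},
  {"offset": [0, 0, -68], "rotation": [0, 0, 0]},
  {"offset": [0, 0, -68], "rotation": [0, 0, 0]},
  {"offset": [0, 0, -68], "rotation": [0, 0, 0]},
])

```text
clock: 3.08
tcp_pos: [445.7, -376.7, 104.0]
tool_rot: [3.14, 0.002, 1.928]
ft_force: [0.8, -0.1, 0.4]
finger_gap: 93.7
grip_force: 0.0
```

```bash
python3 - <<'E'
from h import *
im,d,s=grab('wrist','w3'); print(s['tcp_pos'],np.degrees(s['tool_rot']),s['ft_force'],s['qvel'])
E
```

```text
[ 445.74748677 -376.66087494  104.03605164] [1.79926638e+02 1.41583944e-01 1.10486532e+02] [ 0.81840349 -0.05208202  0.40449275] [ 0.00019929 -0.00569234 -0.00447863 -0.00031631 -0.00270511 -0.00048549]
```

Emit:
drive_tool([
  {"offset": [0, 0, 0], "rotation": [0, 0, 0]},
  {"offset": [0, 0, 0], "rotation": [0, 0, 0]},
  {"offset": [0, 0, 0], "rotation": [0, 0, 0]},
  {"offset": [0, 0, 0], "rotation": [0, 0, 0]},
  {"offset": [0, 0, 0], "rotation": [0, 0, 0]},
], gripper=0, grip_force=45)

```text
clock: 3.75
tcp_pos: [444.9, -375.9, 102.3]
tool_rot: [3.142, -0.0, 1.928]
ft_force: [-1.0, 1.3, -0.5]
finger_gap: 47.5
grip_force: 0.0
```

Emit:
drive_tool([
  {"offset": [0, 0, 0], "rotation": [0, 0, 0]},
  {"offset": [0, 0, 0], "rotation": [0, 0, 0]},
  {"offset": [0, 0, 0], "rotation": [0, 0, 0]},
])

```text
clock: 4.12
tcp_pos: [444.9, -376.0, 102.2]
tool_rot: [-3.142, -0.0, 1.928]
ft_force: [-0.1, 0.1, -0.6]
finger_gap: 29.7
grip_force: 44.9
```

Emit:
drive_tool([
  {"offset": [0, 0, 35], "rotation": [0, 0, 0]},
  {"offset": [0, 0, 75], "rotation": [0, 0, 0]},
  {"offset": [0, 0, 115], "rotation": [0, 0, 0]},
  {"offset": [0, 0, 155], "rotation": [0, 0, 0]},
  {"offset": [0, 0, 190], "rotation": [0, 0, 0]},
])

```text
clock: 4.75
tcp_pos: [444.8, -375.8, 293.1]
tool_rot: [-3.142, -0.001, 1.928]
ft_force: [-0.1, -0.3, -2.5]
finger_gap: 29.6
grip_force: 44.9
```

Emit:
drive_tool([
  {"offset": [14, 45, 0], "rotation": [0, 0, -4]},
  {"offset": [28, 95, 0], "rotation": [0, 0, -8]},
  {"offset": [42, 145, 0], "rotation": [0, 0, -12]},
  {"offset": [56, 195, 0], "rotation": [0, 0, -16]},
  {"offset": [70, 245, 0], "rotation": [0, 0, -20]},
])

```text
clock: 5.38
tcp_pos: [514.9, -129.3, 291.5]
tool_rot: [-3.14, -0.001, 1.577]
ft_force: [1.6, -1.1, -2.4]
finger_gap: 29.4
grip_force: 45.0
```

Emit:
drive_tool([
  {"offset": [0, 0, 0], "rotation": [0, 0, 0]},
  {"offset": [0, 0, 0], "rotation": [0, 0, 0]},
  {"offset": [0, 0, 0], "rotation": [0, 0, 0]},
])

```text
clock: 5.75
tcp_pos: [514.6, -132.1, 291.9]
tool_rot: [-3.141, 0.0, 1.578]
ft_force: [-0.1, -0.4, -2.3]
finger_gap: 29.8
grip_force: 45.0
```

```bash
cat > dk.py <<'E'
from h import *
import sys
im,d,s=grab('wrist',sys.argv[1]); W=wworld(d,s); Z=W[...,2]
print(s['tcp_pos'],np.degrees(s['tool_rot']),s['ft_force'],s['finger_gap'])
hs=cv2.cvtColor(im,cv2.COLOR_RGB2HSV)
near=np.hypot(W[...,0]-522,W[...,1]-39)<75
o=(cv2.inRange(hs,(8,110,40),(22,255,255))>0)&near
for n,m in(('orange',o),('lips',near&(Z>115)&(Z<126)&(hs[...,2]<70)),('top',(np.hypot(W[...,0]-522,W[...,1]-39)<150)&(abs(Z-110)<4)&(hs[...,2]>70))):
    p=W[m]
    if len(p)>20: print(n,len(p),cv2.minAreaRect(p[:,:2].astype(np.float32)),np.percentile(p,[1,50,99],axis=0).round(1).tolist())
E
python3 dk.py w4
```

```text
[ 514.58716753 -132.1211409   291.89866856] [-1.79955169e+02  6.10557409e-03  9.03909070e+01] [-0.10417231 -0.4063836  -2.25408796] 29.8049308664434
orange 2004 ((523.108642578125, 29.11800193786621), (39.540672302246094, 46.443599700927734), 89.2545394897461) [[501.1, 10.1, 57.9], [522.3, 24.4, 107.8], [546.4, 39.4, 111.4]]
lips 786 ((533.7892456054688, 9.81704330444336), (59.64780807495117, 26.861555099487305), 31.374755859375) [[504.5, 1.0, 115.2], [543.2, 6.9, 119.6], [554.8, 33.4, 122.9]]
top 25296 ((521.41357421875, -35.914878845214844), (146.48057556152344, 170.74436950683594), 89.45598602294922) [[438.4, -59.4, 107.0], [521.6, -12.9, 110.8], [605.1, 35.5, 112.8]]
```

View pics/w4.png

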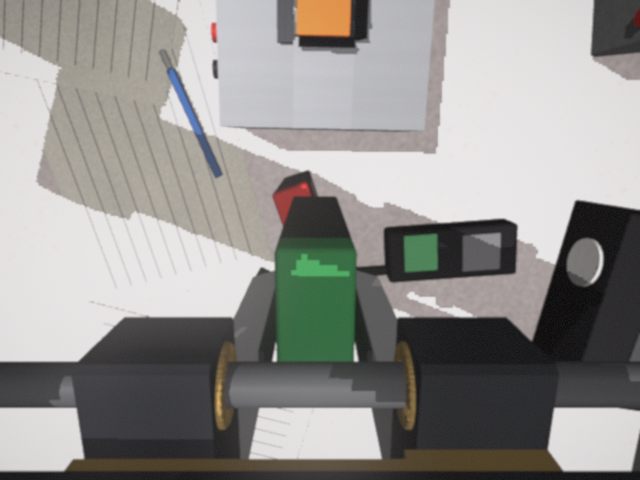

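The wrist sees only part of the bay, cut off at the image top around (325,20), and the pack is held straight. I'll move 60 mm closer.

Emit:
drive_tool([
  {"offset": [0, 20, 0], "rotation": [0, 0, -0.5]},
  {"offset": [0, 40, 0], "rotation": [0, 0, -1]},
  {"offset": [0, 60, 0], "rotation": [0, 0, -1]},
  {"offset": [0, 60, 0], "rotation": [0, 0, -1]},
  {"offset": [0, 60, 0], "rotation": [0, 0, -1]},
])

```text
clock: 6.42
tcp_pos: [514.9, -71.6, 292.3]
tool_rot: [3.142, 0.001, 1.561]
ft_force: [0.2, -0.6, -2.5]
finger_gap: 29.1
grip_force: 45.0
```

Emit:
drive_tool([
  {"offset": [0, 0, 0], "rotation": [0, 0, 0]},
  {"offset": [0, 0, 0], "rotation": [0, 0, 0]},
])

```text
clock: 6.68
tcp_pos: [514.9, -71.5, 292.3]
tool_rot: [-3.142, 0.0, 1.561]
ft_force: [-0.5, -0.3, -2.5]
finger_gap: 29.3
grip_force: 45.0
```

```bash
python3 dk.py w5; python3 - <<'E'
from h import *
from h import wworld
z=np.load('/tmp/w5.npz');s=dict(tcp_pos=z['p'],tool_rot=z['r']);W=wworld(z['d'],s);Z=W[...,2];im=z['im']
V=cv2.cvtColor(im,cv2.COLOR_RGB2HSV)[...,2]
# profile: across x at y~39 ; across y at x~522
for y in(25,50):
    m=(abs(W[...,1]-y)<1.5)&(abs(W[...,0]-522)<50); p=W[m]; i=np.argsort(p[:,0]); print('y',y,[tuple(r) for r in np.c_[p[i][:,[0,2]],im[m][i][:,0]].round().astype(int)[::max(1,len(i)//70)].tolist()])
m=(abs(W[...,0]-530)<1.5)&(abs(W[...,1]-39)<50); p=W[m]; i=np.argsort(p[:,1]); print('x530',[tuple(r) for r in np.c_[p[i][:,[1,2]],im[m][i][:,0]].round().astype(int)[::max(1,len(i)//70)].tolist()])
E
```

```text
[514.94220461 -71.48512865 292.26227016] [-1.79998814e+02  1.09772563e-02  8.94389029e+01] [-0.54393647 -0.27379889 -2.45768227] 29.310523686259334
orange 3997 ((523.2462158203125, 32.76834487915039), (74.2447738647461, 46.37678909301758), 88.79440307617188) [[501.1, 11.4, 39.1], [522.1, 39.9, 107.8], [546.5, 69.4, 110.3]]
lips 1688 ((529.750732421875, 39.11574172973633), (76.68002319335938, 51.51591873168945), 89.4989242553711) [[504.6, 1.6, 115.1], [542.0, 44.6, 119.4], [555.1, 77.2, 122.6]]
top 36601 ((522.0142822265625, 18.33031463623047), (157.5725555419922, 170.8156280517578), 89.3442153930664) [[438.7, -58.3, 106.9], [521.0, 20.9, 110.8], [605.6, 95.5, 112.9]]
y 25 [(472, 111, 203), (473, 110, 203), (474, 111, 204), (476, 110, 200), (477, 111, 202), (478, 110, 202), (479, 111, 202), (481, 110, 201), (482, 111, 200), (483, 111, 201), (484, 111, 191), (486, 114, 130), (487, 115, 109), (489, 115, 107), (489, 115, 108), (491, 115, 108), (492, 115, 108), (493, 115, 106), (494, 114, 106), (496, 115, 106), (497, 115, 105), (498, 111, 127), (500, 109, 175), (500, 109, 216), (502, 106,
[... 2605 characters left out ...]
8, 229), (39, 108, 229), (40, 108, 229), (41, 107, 228), (43, 108, 228), (44, 109, 229), (45, 108, 228), (46, 109, 228), (47, 108, 228), (49, 109, 228), (50, 107, 228), (51, 109, 228), (52, 107, 228), (53, 110, 228), (54, 107, 228), (56, 108, 227), (56, 107, 227), (58, 107, 227), (59, 106, 228), (60, 109, 226), (61, 107, 227), (62, 108, 227), (63, 107, 227), (65, 108, 227), (66, 107, 227), (67, 107, 201), (69, 111, 43), (70, 102, 74), (70, 105, 53), (70, 112, 32), (72, 113, 32), (72, 113, 31), (73, 118, 33), (74, 118, 32), (75, 121, 28), (76, 120, 32), (77, 122, 54), (78, 119, 93), (81, 111, 177), (83, 109, 189), (84, 111, 189), (85, 110, 190), (86, 112, 189), (87, 110, 189), (88, 111, 189)]
```

View pics/w5.png

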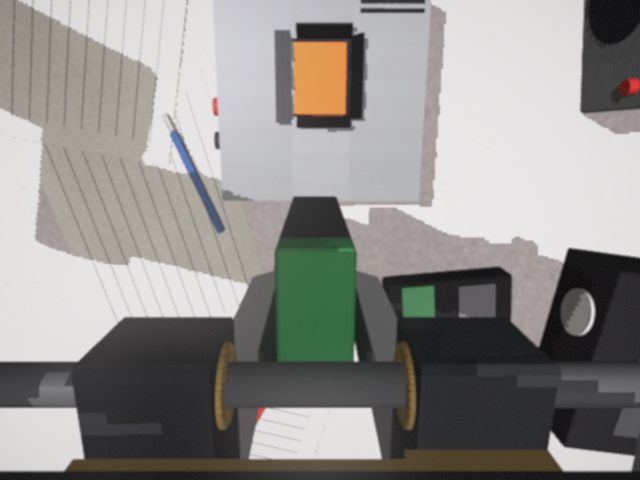

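The bay lies in the wrist image at x 292–350, y 38–115, and depth gives the +x wall at 546 and the y walls at about 9.5 and 69. So the bay is at about (529, 39.2) with dock yaw about -0.7°. I'll move over it.

Emit:
drive_tool([
  {"offset": [4, 30, 0], "rotation": [0, 0, 0]},
  {"offset": [8, 60, 0], "rotation": [0, 0, 0]},
  {"offset": [12, 90, 0], "rotation": [0, 0, 0]},
  {"offset": [14, 110.5, 0], "rotation": [0, 0, -0.1]},
  {"offset": [14, 110.5, -20], "rotation": [0, 0, -0.1]},
])

```text
clock: 7.35
tcp_pos: [530.0, 40.9, 274.0]
tool_rot: [3.137, -0.0, 1.562]
ft_force: [-0.3, -0.6, -3.1]
finger_gap: 30.0
grip_force: 45.0
```

Emit:
drive_tool([
  {"offset": [0, 0, -20], "rotation": [0, 0, 0]},
  {"offset": [0, 0, -38], "rotation": [0, 0, 0]},
  {"offset": [0, 0, -44], "rotation": [0, 0, 0]},
  {"offset": [0, 0, -44], "rotation": [0, 0, 0]},
  {"offset": [0, 0, -44], "rotation": [0, 0, 0]},
])

```text
clock: 7.98
tcp_pos: [529.4, 39.4, 229.4]
tool_rot: [3.14, 0.0, 1.56]
ft_force: [-0.0, -0.4, -2.5]
finger_gap: 29.8
grip_force: 45.0
```

```bash
python3 - <<'E'
from h import *
for n in('top',):
    im,d,s=grab(n,n+'1'); W=world(d,n); hs=cv2.cvtColor(im,cv2.COLOR_RGB2HSV)
    m=(cv2.inRange(hs,(40,110,40),(85,255,255))>0)&(abs(W[...,2]-262)<12)&(np.hypot(W[...,0]-529,W[...,1]-39)<60)
    p=W[m];print(len(p),cv2.minAreaRect(p[:,:2].astype(np.float32)),np.median(p,0))
    l=(np.hypot(W[...,0]-522,W[...,1]-39)<60)&(W[...,2]>116)&(W[...,2]<124); print(np.percentile(W[l],[1,99],axis=0))
print(s['tcp_pos'],np.degrees(s['tool_rot']),s['ft_force'])
E
```

```text
0 ((0.0, 0.0), (0.0, 0.0), 0.0) [nan nan nan]
[[508.94748219  71.07156198 116.13902805]
 [544.09692681  77.67516061 123.79377534]]
[529.41664161  39.42176699 229.37054721] [1.79888197e+02 1.52549315e-03 8.93761098e+01] [-0.01283876 -0.36274581 -2.51031074]
  return _methods._mean(a, axis=axis, dtype=dtype,
  ret = um.true_divide(
```

Emit:
drive_tool([
  {"offset": [0, 0, -3], "rotation": [0, 0, 0]},
  {"offset": [0, 0, -6], "rotation": [0, 0, 0]},
  {"offset": [0, 0, -9], "rotation": [0, 0, 0]},
  {"offset": [0, 0, -12], "rotation": [0, 0, 0]},
  {"offset": [0, 0, -14], "rotation": [0, 0, 0]},
])

```text
clock: 8.65
tcp_pos: [528.8, 39.6, 213.9]
tool_rot: [-3.141, -0.0, 1.56]
ft_force: [-0.5, 0.6, -2.6]
finger_gap: 29.8
grip_force: 45.0
```

Emit:
drive_tool([
  {"offset": [0, 0, -2], "rotation": [0, 0, 0]},
  {"offset": [0, 0, -4], "rotation": [0, 0, 0]},
  {"offset": [0, 0, -6], "rotation": [0, 0, 0]},
])

```text
clock: 9.02
tcp_pos: [529.0, 39.5, 208.6]
tool_rot: [3.141, 0.0, 1.56]
ft_force: [0.1, 0.8, 0.3]
finger_gap: 29.7
grip_force: 45.0
```

Emit:
drive_tool([
  {"offset": [0, 0, -2], "rotation": [0, 0, 0]},
  {"offset": [0, 0, -4], "rotation": [0, 0, 0]},
  {"offset": [0, 0, -6], "rotation": [0, 0, 0]},
])

```text
clock: 9.4
tcp_pos: [528.9, 39.5, 202.9]
tool_rot: [3.141, 0.0, 1.56]
ft_force: [-1.9, 0.5, 2.9]
finger_gap: 29.8
grip_force: 45.0
```

Emit:
drive_tool([
  {"offset": [0, 0, -2], "rotation": [0, 0, 0]},
  {"offset": [0, 0, -4], "rotation": [0, 0, 0]},
  {"offset": [0, 0, -6], "rotation": [0, 0, 0]},
])

```text
clock: 9.78
tcp_pos: [529.4, 39.5, 196.6]
tool_rot: [3.14, -0.0, 1.56]
ft_force: [0.5, 0.5, 3.5]
finger_gap: 29.8
grip_force: 45.0
```

Emit:
drive_tool([
  {"offset": [0, 0, -2], "rotation": [0, 0, 0]},
  {"offset": [0, 0, -4], "rotation": [0, 0, 0]},
  {"offset": [0, 0, -6], "rotation": [0, 0, 0]},
  {"offset": [0, 0, -8], "rotation": [0, 0, 0]},
])

```text
clock: 10.28
tcp_pos: [529.3, 39.5, 188.3]
tool_rot: [3.14, 0.0, 1.56]
ft_force: [1.0, 0.8, 2.4]
finger_gap: 29.8
grip_force: 45.0
```

Emit:
drive_tool([
  {"offset": [0, 0, -2], "rotation": [0, 0, 0]},
  {"offset": [0, 0, -4], "rotation": [0, 0, 0]},
  {"offset": [0, 0, -6], "rotation": [0, 0, 0]},
  {"offset": [0, 0, -8], "rotation": [0, 0, 0]},
])

```text
clock: 10.78
tcp_pos: [529.0, 39.5, 180.1]
tool_rot: [3.141, 0.0, 1.56]
ft_force: [1.6, 0.5, 1.7]
finger_gap: 30.2
grip_force: 45.0
```

Emit:
drive_tool([
  {"offset": [0, 0, -2], "rotation": [0, 0, 0]},
  {"offset": [0, 0, -4], "rotation": [0, 0, 0]},
  {"offset": [0, 0, -6], "rotation": [0, 0, 0]},
  {"offset": [0, 0, -8], "rotation": [0, 0, 0]},
])

```text
clock: 11.28
tcp_pos: [528.9, 39.5, 172.1]
tool_rot: [-3.141, -0.0, 1.56]
ft_force: [2.0, 0.7, 1.1]
finger_gap: 29.5
grip_force: 45.0
```

Emit:
drive_tool([
  {"offset": [0, 0, -1.5], "rotation": [0, 0, 0]},
  {"offset": [0, 0, -3], "rotation": [0, 0, 0]},
  {"offset": [0, 0, -4.5], "rotation": [0, 0, 0]},
  {"offset": [0, 0, -6], "rotation": [0, 0, 0]},
])

```text
clock: 11.78
tcp_pos: [529.0, 39.5, 166.1]
tool_rot: [3.141, -0.0, 1.56]
ft_force: [2.5, 0.0, -1.0]
finger_gap: 29.7
grip_force: 45.0
```

Emit:
drive_tool([
  {"offset": [0, 0, -1], "rotation": [0, 0, 0]},
  {"offset": [0, 0, -2], "rotation": [0, 0, 0]},
  {"offset": [0, 0, -3], "rotation": [0, 0, 0]},
])

```text
clock: 12.15
tcp_pos: [528.9, 39.5, 163.2]
tool_rot: [-3.142, 0.0, 1.56]
ft_force: [2.1, 0.1, -0.4]
finger_gap: 29.7
grip_force: 45.0
```

Emit:
drive_tool([
  {"offset": [0, 0, -1], "rotation": [0, 0, 0]},
  {"offset": [0, 0, -2], "rotation": [0, 0, 0]},
  {"offset": [0, 0, -3], "rotation": [0, 0, 0]},
])

```text
clock: 12.52
tcp_pos: [528.9, 39.5, 160.3]
tool_rot: [3.141, 0.0, 1.56]
ft_force: [3.5, -0.4, -1.7]
finger_gap: 29.5
grip_force: 45.0
```

Emit:
drive_tool([
  {"offset": [0, 0, -1], "rotation": [0, 0, 0]},
  {"offset": [0, 0, -2], "rotation": [0, 0, 0]},
  {"offset": [0, 0, -3], "rotation": [0, 0, 0]},
])

```text
clock: 12.9
tcp_pos: [528.9, 39.5, 157.3]
tool_rot: [3.142, 0.0, 1.56]
ft_force: [2.4, -0.2, -0.6]
finger_gap: 29.6
grip_force: 45.0
```

Emit:
drive_tool([
  {"offset": [0, 0, -1], "rotation": [0, 0, 0]},
  {"offset": [0, 0, -2], "rotation": [0, 0, 0]},
  {"offset": [0, 0, -3], "rotation": [0, 0, 0]},
])

```text
clock: 13.28
tcp_pos: [528.9, 39.5, 154.3]
tool_rot: [3.141, -0.0, 1.56]
ft_force: [2.5, -0.9, -0.5]
finger_gap: 29.8
grip_force: 45.0
```

Foot at 52. No tray contact yet.

Emit:
drive_tool([
  {"offset": [0, 0, -1], "rotation": [0, 0, 0]},
  {"offset": [0, 0, -2], "rotation": [0, 0, 0]},
  {"offset": [0, 0, -3], "rotation": [0, 0, 0]},
])

```text
clock: 13.65
tcp_pos: [528.9, 39.5, 151.3]
tool_rot: [3.142, 0.0, 1.56]
ft_force: [2.6, 0.3, -1.4]
finger_gap: 29.9
grip_force: 45.0
```

Emit:
drive_tool([
  {"offset": [0, 0, -1], "rotation": [0, 0, 0]},
  {"offset": [0, 0, -2], "rotation": [0, 0, 0]},
])

```text
clock: 13.9
tcp_pos: [528.9, 39.5, 149.2]
tool_rot: [3.142, -0.0, 1.56]
ft_force: [2.3, 0.9, -0.7]
finger_gap: 29.8
grip_force: 45.0
```

Emit:
drive_tool([
  {"offset": [0, 0, -1], "rotation": [0, 0, 0]},
  {"offset": [0, 0, -2], "rotation": [0, 0, 0]},
])

```text
clock: 14.15
tcp_pos: [528.9, 39.5, 147.3]
tool_rot: [3.142, 0.0, 1.56]
ft_force: [2.5, 0.1, -0.5]
finger_gap: 29.7
grip_force: 45.0
```

Emit:
drive_tool([
  {"offset": [0, 0, -1], "rotation": [0, 0, 0]},
  {"offset": [0, 0, -2], "rotation": [0, 0, 0]},
])

```text
clock: 14.4
tcp_pos: [528.9, 39.5, 145.3]
tool_rot: [3.142, -0.0, 1.56]
ft_force: [2.0, -0.7, -0.9]
finger_gap: 29.8
grip_force: 45.0
```

Emit:
drive_tool([
  {"offset": [0, 0, -1], "rotation": [0, 0, 0]},
  {"offset": [0, 0, -2], "rotation": [0, 0, 0]},
])

```text
clock: 14.65
tcp_pos: [528.9, 39.5, 143.3]
tool_rot: [3.141, -0.0, 1.56]
ft_force: [2.3, 0.3, -1.3]
finger_gap: 29.6
grip_force: 45.0
```

Emit:
drive_tool([
  {"offset": [0, 0, -1], "rotation": [0, 0, 0]},
  {"offset": [0, 0, -2], "rotation": [0, 0, 0]},
])

```text
clock: 14.9
tcp_pos: [528.9, 39.5, 141.2]
tool_rot: [3.142, 0.0, 1.56]
ft_force: [1.8, 0.5, -0.5]
finger_gap: 29.8
grip_force: 45.0
```

Emit:
drive_tool([
  {"offset": [0, 0, -1], "rotation": [0, 0, 0]},
  {"offset": [0, 0, -2], "rotation": [0, 0, 0]},
])

```text
clock: 15.15
tcp_pos: [529.0, 39.5, 139.8]
tool_rot: [3.141, 0.0, 1.56]
ft_force: [1.6, -0.6, 4.9]
finger_gap: 29.8
grip_force: 45.0
```

Emit:
drive_tool([
  {"offset": [0, 0, -1], "rotation": [0, 0, 0]},
  {"offset": [0, 0, -2], "rotation": [0, 0, 0]},
])

```text
clock: 15.4
tcp_pos: [529.0, 39.5, 138.9]
tool_rot: [3.141, 0.0, 1.56]
ft_force: [0.4, -0.2, 6.3]
finger_gap: 30.1
grip_force: 45.0
```

Emit:
drive_tool([
  {"offset": [0, 0, -1], "rotation": [0, 0, 0]},
  {"offset": [0, 0, -2], "rotation": [0, 0, 0]},
])

```text
clock: 15.65
tcp_pos: [529.0, 39.5, 137.0]
tool_rot: [3.141, 0.0, 1.56]
ft_force: [0.1, 0.2, 5.8]
finger_gap: 29.9
grip_force: 45.0
```

Emit:
drive_tool([
  {"offset": [0, 0, -1], "rotation": [0, 0, 0]},
  {"offset": [0, 0, -2], "rotation": [0, 0, 0]},
])

```text
clock: 15.9
tcp_pos: [529.0, 39.5, 135.0]
tool_rot: [3.141, 0.0, 1.56]
ft_force: [0.6, -0.8, 7.0]
finger_gap: 29.5
grip_force: 45.0
```

Emit:
drive_tool([
  {"offset": [0, 0, -0.5], "rotation": [0, 0, 0]},
  {"offset": [0, 0, -1], "rotation": [0, 0, 0]},
])

```text
clock: 16.15
tcp_pos: [529.0, 39.5, 133.9]
tool_rot: [3.141, 0.0, 1.56]
ft_force: [1.0, 0.3, 6.4]
finger_gap: 30.0
grip_force: 45.0
```

Emit:
drive_tool([
  {"offset": [0, 0, -0.4], "rotation": [0, 0, 0]},
  {"offset": [0, 0, -0.4], "rotation": [0, 0, 0]},
])

```text
clock: 16.4
tcp_pos: [529.0, 39.5, 133.5]
tool_rot: [3.141, 0.0, 1.56]
ft_force: [0.5, 0.4, 5.6]
finger_gap: 29.7
grip_force: 45.0
```

Emit:
drive_tool([
  {"offset": [0, 0, -0.5], "rotation": [0, 0, 0]},
  {"offset": [0, 0, -0.5], "rotation": [0, 0, 0]},
])

```text
clock: 16.65
tcp_pos: [529.0, 39.5, 133.0]
tool_rot: [3.141, 0.0, 1.56]
ft_force: [1.8, -0.6, 6.0]
finger_gap: 29.7
grip_force: 45.0
```

Emit:
drive_tool([
  {"offset": [0, 0, -0.4], "rotation": [0, 0, 0]},
  {"offset": [0, 0, -0.4], "rotation": [0, 0, 0]},
])

```text
clock: 16.9
tcp_pos: [529.0, 39.5, 132.6]
tool_rot: [3.141, 0.0, 1.56]
ft_force: [1.5, -0.2, 5.2]
finger_gap: 29.5
grip_force: 45.0
```

Emit:
drive_tool([
  {"offset": [0, 0, -0.3], "rotation": [0, 0, 0]},
  {"offset": [0, 0, -0.3], "rotation": [0, 0, 0]},
])

```text
clock: 17.15
tcp_pos: [529.0, 39.5, 132.3]
tool_rot: [3.141, 0.0, 1.56]
ft_force: [-0.1, -0.2, 5.8]
finger_gap: 29.7
grip_force: 45.0
```

Emit:
drive_tool([
  {"offset": [0, 0, -0.3], "rotation": [0, 0, 0]},
  {"offset": [0, 0, -0.3], "rotation": [0, 0, 0]},
])

```text
clock: 17.4
tcp_pos: [529.0, 39.5, 132.0]
tool_rot: [3.141, 0.0, 1.56]
ft_force: [0.7, -0.1, 5.4]
finger_gap: 29.9
grip_force: 45.0
```

Emit:
drive_tool([
  {"offset": [0, 0, -0.3], "rotation": [0, 0, 0]},
  {"offset": [0, 0, -0.3], "rotation": [0, 0, 0]},
])

```text
clock: 17.65
tcp_pos: [529.0, 39.5, 131.8]
tool_rot: [3.14, 0.0, 1.56]
ft_force: [0.4, 0.0, 5.9]
finger_gap: 29.5
grip_force: 45.0
```

Emit:
drive_tool([
  {"offset": [0, 0, -0.3], "rotation": [0, 0, 0]},
  {"offset": [0, 0, -0.3], "rotation": [0, 0, 0]},
])

```text
clock: 17.9
tcp_pos: [529.0, 39.5, 131.8]
tool_rot: [3.14, 0.0, 1.56]
ft_force: [-0.0, -0.0, 7.5]
finger_gap: 29.7
grip_force: 45.0
```

Emit:
drive_tool([
  {"offset": [0, 0, -0.3], "rotation": [0, 0, 0]},
  {"offset": [0, 0, -0.3], "rotation": [0, 0, 0]},
])

```text
clock: 18.15
tcp_pos: [529.0, 39.5, 131.8]
tool_rot: [3.14, 0.0, 1.56]
ft_force: [0.2, 0.7, 7.8]
finger_gap: 29.9
grip_force: 45.0
```

Emit:
drive_tool([
  {"offset": [0, 0, -0.3], "rotation": [0, 0, 0]},
  {"offset": [0, 0, -0.3], "rotation": [0, 0, 0]},
])

```text
clock: 18.4
tcp_pos: [529.0, 39.5, 131.8]
tool_rot: [3.14, 0.0, 1.56]
ft_force: [-0.5, 0.2, 9.3]
finger_gap: 29.7
grip_force: 45.0
```

Emit:
drive_tool([
  {"offset": [0, 0, -0.3], "rotation": [0, 0, 0]},
  {"offset": [0, 0, -0.3], "rotation": [0, 0, 0]},
  {"offset": [0, 0, -0.3], "rotation": [0, 0, 0]},
])

```text
clock: 18.77
tcp_pos: [529.0, 39.5, 131.7]
tool_rot: [3.14, 0.0, 1.56]
ft_force: [-1.0, -0.6, 9.9]
finger_gap: 30.0
grip_force: 45.0
```

Emit:
drive_tool([
  {"offset": [0, 0, -0.3], "rotation": [0, 0, 0]},
  {"offset": [0, 0, -0.3], "rotation": [0, 0, 0]},
  {"offset": [0, 0, -0.3], "rotation": [0, 0, 0]},
])

```text
clock: 19.15
tcp_pos: [529.0, 39.5, 131.7]
tool_rot: [3.14, 0.0, 1.56]
ft_force: [-1.8, 0.5, 10.8]
finger_gap: 29.8
grip_force: 45.0
```

Emit:
drive_tool([
  {"offset": [0, 0, 0.7], "rotation": [0, 0, 0]},
  {"offset": [0, 0, 1.4], "rotation": [0, 0, 0]},
  {"offset": [0, 0, 1.4], "rotation": [0, 0, 0]},
])

```text
clock: 19.52
tcp_pos: [529.0, 39.5, 131.7]
tool_rot: [3.14, 0.0, 1.56]
ft_force: [1.2, -1.2, 6.3]
finger_gap: 29.4
grip_force: 45.0
```

Emit:
drive_tool([
  {"offset": [0, 0, 0], "rotation": [0, 0, 0]},
  {"offset": [0, 0, 0], "rotation": [0, 0, 0]},
  {"offset": [0, 0, 0], "rotation": [0, 0, 0]},
  {"offset": [0, 0, 0], "rotation": [0, 0, 0]},
  {"offset": [0, 0, 0], "rotation": [0, 0, 0]},
], gripper=75)

```text
clock: 20.15
tcp_pos: [528.8, 39.5, 129.9]
tool_rot: [-3.141, 0.0, 1.56]
ft_force: [0.3, 0.0, 0.4]
finger_gap: 70.1
grip_force: 0.0
```

Emit:
drive_tool([
  {"offset": [0, 0, 0], "rotation": [0, 0, 0]},
  {"offset": [0, 0, 0], "rotation": [0, 0, 0]},
  {"offset": [0, 0, 0], "rotation": [0, 0, 0]},
])

```text
clock: 20.52
tcp_pos: [528.9, 39.5, 130.1]
tool_rot: [3.141, -0.0, 1.56]
ft_force: [0.8, -0.3, 0.6]
finger_gap: 70.7
grip_force: 0.0
```

Released. I'll retreat straight up, back off to -y and check.

Emit:
drive_tool([
  {"offset": [0, 0, 15], "rotation": [0, 0, 0]},
  {"offset": [0, 0, 40], "rotation": [0, 0, 0]},
  {"offset": [0, 0, 80], "rotation": [0, 0, 0]},
  {"offset": [0, 0, 120], "rotation": [0, 0, 0]},
  {"offset": [0, 0, 160], "rotation": [0, 0, 0]},
])

```text
clock: 21.15
tcp_pos: [528.9, 39.5, 292.7]
tool_rot: [3.14, 0.0, 1.56]
ft_force: [0.5, 0.3, 1.0]
finger_gap: 70.6
grip_force: 0.0
```

Emit:
drive_tool([
  {"offset": [0, -30, 0], "rotation": [0, 0, 0]},
  {"offset": [0, -70, 0], "rotation": [0, 0, 0]},
  {"offset": [0, -110, 0], "rotation": [0, 0, 0]},
  {"offset": [0, -110, 0], "rotation": [0, 0, 0]},
  {"offset": [0, -110, 0], "rotation": [0, 0, 0]},
])

```text
clock: 21.78
tcp_pos: [529.0, -70.0, 290.8]
tool_rot: [3.14, -0.0, 1.56]
ft_force: [-0.7, 0.4, -0.2]
finger_gap: 70.5
grip_force: 0.0
```

```bash
python3 - <<'E'
from h import *
im,d,s=grab('wrist','w6'); W=wworld(d,s); hs=cv2.cvtColor(im,cv2.COLOR_RGB2HSV)
m=(cv2.inRange(hs,(40,100,30),(85,255,255))>0)&(np.hypot(W[...,0]-529,W[...,1]-39)<50)&(W[...,2]>155)
p=W[m]; print(s['tcp_pos'],s['ft_force'],len(p),cv2.minAreaRect(p[:,:2].astype(np.float32)),np.median(p,0))
im,d,s=grab('top','top2'); W=world(d,'top')
for x,y in((502,-133),(452,-245)):
    q=W[(np.hypot(W[...,0]-x,W[...,1]-y)<45)&(W[...,2]>130)&(W[...,2]<142)]; print(cv2.minAreaRect(q[:,:2].astype(np.float32)))
E
```

```text
[529.01322128 -70.02249992 290.82589856] [-0.71188668  0.35577983 -0.2221816 ] 3662 ((530.9220581054688, 31.838905334472656), (69.4622573852539, 29.718280792236328), 89.68192291259766) [530.99600909  40.26092628 166.3666738 ]
((0.0, 0.0), (0.0, 0.0), 0.0)
((441.79254150390625, -267.52386474609375), (8.311981201171875, 28.727127075195312), 67.62452697753906)
```

View pics/w6.png

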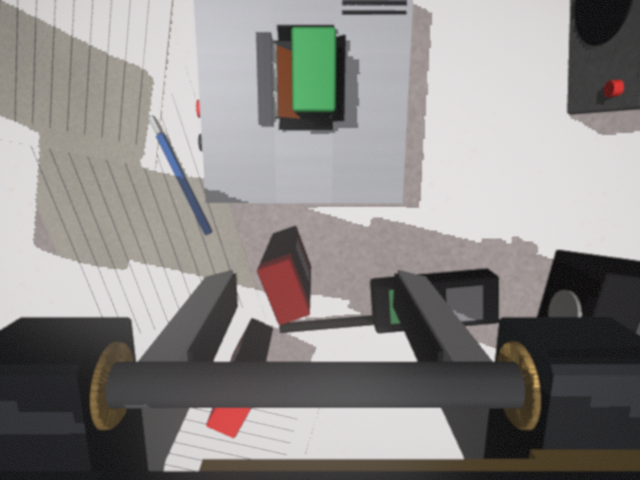

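The pack stands upright in the bay with its green top at (315,68), about 166 mm high as expected. The flap is open beside it and the flat packs are undisturbed. I'll hand in.

```bash
python3 -c "
from rig import job; print(job.close_job())"
```

```text
the job is handed in; nothing more can be done
None
```

The charged pack stands upright in the bay with the tray felt at its stop (about 8 mm of travel, highest force read about 13 N against the 22 N limit), the gripper has let go and backed clear, the flat packs look undisturbed in the last picture, and the job is handed in at about 22 s.

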